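# Seat the large test gauge in the regulator test bench

## Task

Two round dial gauges hang on hooks. Lift the larger gauge off its hook and lower it gently, still held, into the empty rectangular socket of the test bench, so that its brass foot stands fully home on the socket's floor, upright, then let it go. Leave the smaller gauge hanging on its hook.

Things in the scene. Friction and masses are not known exactly. Their poses are not given: they have to be found in the camera images.
- big_gauge_bail (a point): Grip point of the larger gauge: mid-height of its bail, the rigid steel loop on top. Two legs along z, 41 mm over their outer faces (y), 12 mm thick (x), free from 21 mm below to 18 mm above this point; pinch both across y. Window between them 27 mm wide. Roof top 29 mm above, foot's underside 142 mm below this point. z up; the dial faces +x. About 0.5 kg.
- big_gauge_centre (a point): Centre of the larger gauge's round black case: 90 mm across, 38 mm thick (x), white dial on its +x face. Under it a brass block foot, 34 mm (x) by 56 mm (y), flat underside 73 mm below this point; the foot's lowest 28 mm are clear of the case. Same axes as the bail point, which lies 69 mm above this one.
- small_gauge_centre (a point): Centre of the smaller gauge's round black case, 64 mm across, 30 mm thick; its bail has the same size as the larger gauge's. It hangs on the other hook and stays there.
- stand_a_hook (a point): Hook with the larger gauge: axis of a level 10 mm rod, 210 mm above the table, under the bail's roof (16 mm above bail point). Along the stand's +x it joins a fixed upright 48 mm away; the free end, to -x, bends up: tip 35 mm away, its top 16 mm above the axis. The gauge comes off when raised 12 to 32 mm (20 is best; more jams the case on the rod), then drawn 50 mm or more along -x.
- stand_b_hook (a point): The other hook, of the same build (fixed upright 210 mm tall on a dark foot 130x120 mm, level rod to -x with upturned tip), on which the smaller gauge hangs. Point on the rod's axis, 210 mm above the table.
- socket (a point): Centre of the socket's flat floor, 20 mm above the table, z up. Four aluminium walls, 8 mm thick and 22 mm high, around an opening 44 mm (x) by 66 mm (y): 5 mm play all round the foot when its x and y lie along the socket's. It sits on the fixed grey test bench, 210x130 mm; from 55 mm along +x stands a black console with a built-in dial, up to 130 mm above the table.
There are look-alikes about, which are no part of the job. Leave any orange look-alike of the part that bears big_gauge_bail alone.

How it is judged:
On the way, in this order (a step that is already met when the one before it is completed fails the run):
1. the larger gauge has been lifted off its hook and is carried clear of it, its foot above the height of the socket's walls (horizontal distance between big_gauge_centre and stand_a_hook above 0.07 m and height (world z) of big_gauge_centre above 0.113 m), for 0.1 s.
2. the foot is inside the socket, less than 12 mm above its floor, while the gauge is still held by the gripper (z of big_gauge_centre in the frame of socket below 0.085 m and horizontal distance between big_gauge_centre and socket below 0.012 m and contact force between the fingers and big_gauge above 0.5 N), for 0.05 s.
At the end, for the whole second after the job is handed in: The larger gauge stands in the socket with its foot on the floor (within 3 mm of height and 10 mm of the centre), upright within 6 degrees, at rest; the smaller gauge still hangs within 30 mm of where it was (z of big_gauge_centre in the frame of socket between 0.069 and 0.076 m and horizontal distance between big_gauge_centre and socket below 0.01 m and angle between big_gauge_centre's own z axis and vertical below 0.1 rad and linear speed of big_gauge below 0.02 m/s and distance of small_gauge_centre from where it was at the start of the episode below 0.03 m); the robot touches nothing.
It fails at once if the smaller gauge is knocked off or carried from its hook (more than 60 mm) (distance of small_gauge_centre from where it was at the start of the episode above 0.06 m).
It fails at once if the larger gauge is dropped and lies down (angle between big_gauge_centre's own z axis and vertical above 1.1 rad).
It also fails if it takes over 48 s, if anything falls off the work surface, if the arm or the gripper's body presses on something with over 40 N, if the wrist force passes 120 N, or if a joint passes its speed limit or range.

## Robot

A 7-joint arm with a two-finger parallel gripper is mounted at the origin on the work surface. World frame = base frame: x ahead of the robot, y to its left, z up, the work surface at z = 0. Lengths are in m, angles in rad, forces in N, time in s.
With the tool pointing down it reaches from about 0.4 to 0.85 m from the base axis. Payload 4.5 kg.
Tool frame: the origin (TCP) lies on the centre line of the jaws, within the pads' length; the fingertips stand 11 mm ahead of it and the grasp point (between the pads) lies 8 mm behind it; z points along the fingers, x is the direction in which the jaws open and shut, and the axes are right-handed (so a half turn about z gives the same grasp; the last joint's range is limited). The gripper opens to 88 mm and grips with 3 to 60 N. Pads are 18 mm wide; open, the fingers measure 123 mm over their backs; the gripper's body (75 mm by 187 mm) begins 45 mm behind the grasp point.
Start: joints at [1.173, 0.689, -0.195, 1.565, 0.157, 0.902, -0.215], TCP at [0.262, -0.568, 0.25] pointing down, gripper open.
Joint ranges: [-3.01, 3.01], [-0.46, 2.08], [-1.47, 1.51], [0.13, 2.56], [-1, 4.14], [0.04, 2.09], [-2.66, 2.66]. Speed limits (rad/s): [2.57, 2.57, 3.14, 3.14, 3.14, 3.14, 3.14].

## Interface

Orientations are given as a unit quaternion [x, y, z, w].
In Python, from plant import r, vision, order, nets gives the robot as it stands.
- The arm moves only by the tool send_rows, never from a script. Its argument "series" is a list of rows, each an object with "delta_pos": the shift along the tool's x, y, z in cm, a list of three; "turn": the turn about the tool's z in degrees; "jaw": the closure, from 0 (fully open) to 1 (shut). In form: [{"delta_pos": [x, y, z], "turn": turn, "jaw": jaw}, ...]. A call has 1 to 8 rows; each row is the pose to reach, as a shift and turn from the pose commanded when the call began, along the tool's axes at that moment; what a row does not reach only later rows make up. A row lasts 1/12 s, in which the tool goes at most 41.7 mm and 7.16 degrees, less where a joint would pass 70% of its speed; a pose out of reach is approached as far as the arm can. A call with a gripper value outside its range is refused whole. The fingers move at their own pace and stop on an object; "force" is the grip in N (left out, the last holds). Time passes only in rows, so rows that repeat a pose let the fingers close. It gives the time, the measured TCP pose, the force and the opening at its end, in the units of the state.
- r.get_state(): the state, without advancing time (a new reading comes with each control period).
- vision.snapshot(name): name is "scene" or "top"; returns the picture (400x640x3 uint8, blue, green, red); there is no depth.
- vision.camera_params(name): a dict with "intrinsics" (3x3 intrinsics, pixels), "D" ([k1, k2, p1, p2, k3] as OpenCV has them; the pictures are not rectified), "extrinsics" (4x4, takes a point from world to camera coordinates). Camera axes: x right, y down, z forward; pixel columns grow to the right and rows downward; lengths in m; the calibration is good to about 2 mm. A picture is of the moment at which its call begins. camera_params takes no time and is no camera call.
- order.finish_job(): hands the job in, once; it reports no verdict.
Trained networks look in the newest picture that a camera, given by its name, has taken for a name from the list of things; names that differ only in an ending like _2 or _b are one class to them, and where a whole thing is asked for, a point or a joint stands for the part that bears it (a point fixed in the world has none). Each returns a list of dicts, best first, with "score" (0 to 1); they miss things now and then, are a little off and sometimes report something else, mostly with a low value. They report only what shows in the picture. A call takes as long as a camera call. They do not tell look-alikes from the thing itself.
- nets.boxes_of(camera, label): "location" ([row, column] as shares, 0 to 1, of the picture: columns of its width, rows of its height, amid what is visible of it).
- nets.trace(camera, label): "region" (400x640 bool, what is visible of it) and "location" ([row, column] as shares, 0 to 1, of the picture: columns of its width, rows of its height, amid what is visible of it).
The state is a dict: "clock": time; "q": joint angles; "qd": joint speeds; "joint_torque": joint torques, N m; "tool_pos": TCP position; "eef_rot": TCP orientation; "contact_force": force on the tool from outside, world axes, zero at the start; "moment": the same for the moment, N m; "opening": opening from 0.0 (shut) to 1.0 (fully open).
Only numpy, scipy, OpenCV 4.12 (cv2) and the standard library are available. Lean on these libraries where they do the work, as an engineer would, in place of code of your own. Each camera call takes 0.05 s, during which the arm holds its last target.

## Working session

There is one attempt and no reset: what is moved stays moved. The work goes in short steps, Python scripts to look and compute and a tool call to move; the robot and the scene stay as the last step left them, time stands still between calls to the robot, and variables do not carry over. Pictures are saved under pics/ and viewed, and the job is handed in when it is done.

Besides the shell and the picture viewer there is one more tool, called as name([rows], argument=value, ...), one row to a line, values as JSON. send_rows: Moves the arm, as the interface text tells. Its arguments: {"type":"object","properties":{"series":{"type":"array"},"force":{"type":"number"}},"required":["series"]}

```bash
mkdir -p pics; ls; python3 - <<'E'
from plant import r, vision, order, nets
import cv2,numpy as np
for n in("scene","top"):
    im=vision.snapshot(n); cv2.imwrite(f"pics/{n}0.png",im)
    p=vision.camera_params(n); print(n,np.round(p["intrinsics"],1).tolist(),p["D"],np.round(p["extrinsics"],3).tolist())
    for l in("big_gauge_bail","big_gauge_centre","small_gauge_centre","stand_a_hook","stand_b_hook","socket"):
        print(l,[(round(d["score"],2),round(d["location"][1]*640,1),round(d["location"][0]*400,1)) for d in nets.boxes_of(n,l)])
s=r.get_state();print(s)
E
```

```text
pics
scene [[421.9, 0.0, 318.4], [0.0, 421.9, 205.5], [0.0, 0.0, 1.0]] [-0.08527909  0.          0.          0.          0.        ] [[0.06, 0.998, 0.006, -0.067], [0.628, -0.033, -0.777, -0.281], [-0.776, 0.05, -0.629, 1.741], [0.0, 0.0, 0.0, 1.0]]
big_gauge_bail [(0.88, 190.0, 259.8), (0.8, 189.1, 206.1)]
big_gauge_centre [(0.7, 189.5, 204.2), (0.59, 189.7, 258.3)]
small_gauge_centre [(0.76, 426.0, 187.4)]
stand_a_hook [(0.69, 177.5, 232.4)]
stand_b_hook [(0.64, 429.0, 221.3)]
socket [(0.89, 324.7, 242.8)]
top [[432.2, 0.0, 326.2], [0.0, 432.2, 197.7], [0.0, 0.0, 1.0]] [-0.06158151  0.          0.          0.          0.        ] [[0.0, -1.0, 0.011, 0.002], [-0.998, -0.001, -0.057, 0.626], [0.057, -0.011, -0.998, 1.343], [0.0, 0.0, 0.0, 1.0]]
big_gauge_bail [(0.96, 446.3, 211.8), (0.69, 430.3, 157.9)]
big_gauge_centre [(0.88, 450.2, 210.9), (0.64, 428.6, 158.8)]
small_gauge_centre [(0.48, 203.5, 218.0)]
stand_a_hook [(0.86, 430.2, 207.2)]
stand_b_hook [(0.79, 215.8, 208.8)]
socket [(0.55, 314.1, 194.7)]
{'clock': 0.7, 'q': array([ 1.17278859,  0.68904925, -0.19459731,  1.5653153 ,  0.15729401,
        0.90251305, -0.21507981]), 'qd': array([-0.00014513, -0.0011495 , -0.00063812, -0.00074809, -0.00088686,
        0.0008091 , -0.00132616]), 'joint_torque': array([ 6.43391613e-04, -5.27367711e+01, -1.26639873e+00, -1.53720152e+01,
       -5.18839946e-02, -6.49063259e-04,  1.57275144e-05]), 'tool_pos': array([ 0.2615986 , -0.56763483,  0.24977025]), 'eef_rot': array([ 8.42184182e-01, -5.39189949e-01,  4.32535086e-05,  2.28218702e-05]), 'contact_force': array([-0.36872207, -0.03779931,  0.19597245]), 'moment': array([ 0.04065444, -0.00798243, -0.02889357]), 'opening': 0.9988021066796867}
```

View pics/scene0.png

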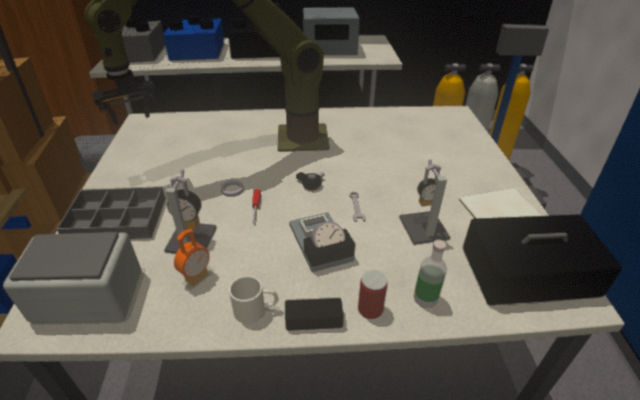

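View pics/top0.png

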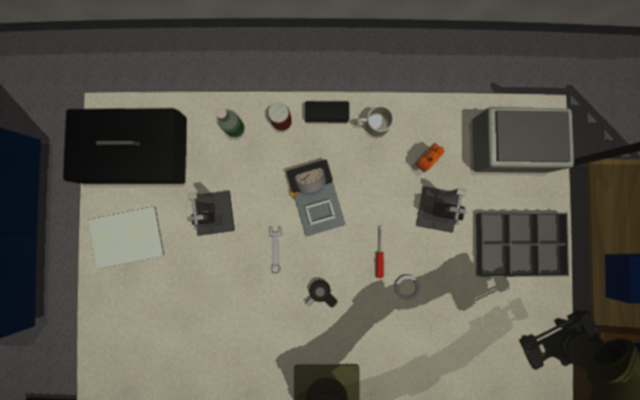

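The scene picture shows four candidates:
- the gauge hanging on the left stand: scene (187,205), top (447,211)
- the orange look-alike standing on the table: scene (191,259), top (430,158)
- the gauge on the right stand: scene (428,188), top (203,216), which is the small one
- the console's built-in dial: scene (328,235)

I choose the left-stand gauge and will check it in a close crop.

```bash
python3 - <<'E'
import cv2,numpy as np
s=cv2.imread("pics/scene0.png");t=cv2.imread("pics/top0.png")
f=lambda im,x,y,w,h:cv2.resize(im[y:y+h,x:x+w],(400,300),interpolation=cv2.INTER_CUBIC)
a=np.vstack([np.hstack([f(s,150,165,100,75),f(s,390,150,100,75)]),np.hstack([f(t,400,170,80,60),f(t,280,165,80,60)])])
cv2.imwrite("pics/crop1.png",cv2.convertScaleAbs(a,alpha=1.6))
cv2.imwrite("pics/crop2.png",cv2.convertScaleAbs(np.hstack([f(t,170,180,80,60),f(s,285,205,80,60)]),alpha=1.6))
E
```

```text
(no output)
```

View pics/crop1.png

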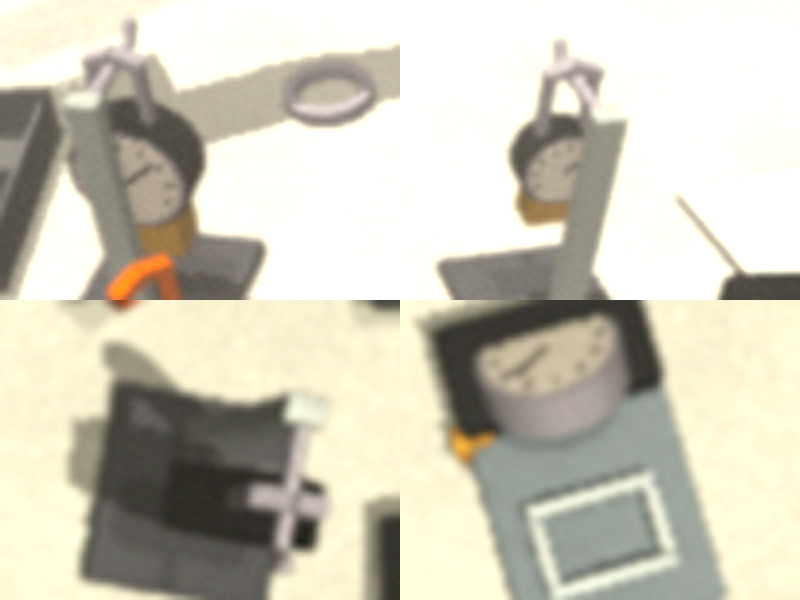

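View pics/crop2.png

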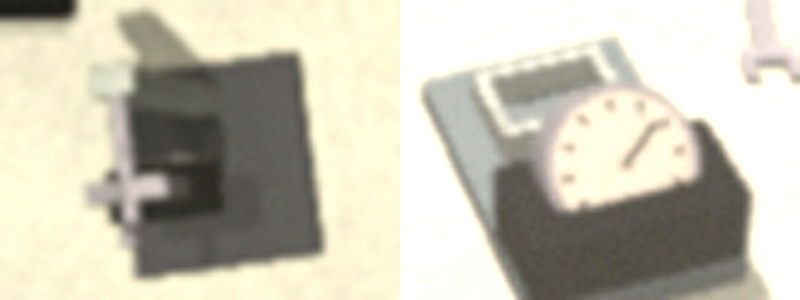

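```bash
cat > h.py <<'E'
import cv2,numpy as np
from plant import r,vision,order,nets
def px2w(cam,uv,z):
    p=vision.camera_params(cam);K=np.array(p["intrinsics"]);D=np.array(p["D"]);E=np.array(p["extrinsics"])
    n=cv2.undistortPoints(np.array(uv,float).reshape(-1,1,2),K,D).reshape(-1,2)
    d=np.c_[n,np.ones(len(n))]@E[:3,:3]; c=-E[:3,:3].T@E[:3,3]
    return c+d*((z-c[2])/d[:,2])[:,None]
def w2px(cam,P):
    p=vision.camera_params(cam);E=np.array(p["extrinsics"])
    return cv2.projectPoints(np.array(P,float).reshape(-1,1,3),cv2.Rodrigues(E[:3,:3])[0],E[:3,3],np.array(p["intrinsics"]),np.array(p["D"]))[0].reshape(-1,2)
E
python3 - <<'E'
from h import *
t=cv2.imread("pics/top0.png");s=cv2.imread("pics/scene0.png")
print("camheights",[px2w(c,[[320,200]],0)[0] for c in("top","scene")])
# stand A
print("A upright top",px2w("top",[[461,191.6]],.21),"tip",px2w("top",[[456.6,223]],.226))
print("roof ends",px2w("top",[[449.6,209.4],[465,211]],.223))
# socket: bright low-saturation ring
roi=t[185:245,290:350].astype(int); g=roi.min(2); 
m=(g>135).astype(np.uint8)
cv2.imwrite("pics/m.png",cv2.resize(np.hstack([m*255,np.clip(g*1.5,0,255).astype(np.uint8)]),(800,400),interpolation=0))
for q in nets.trace("top","socket"):
    R=q["region"];print(q["score"],R.sum(),cv2.minAreaRect(np.argwhere(R)[:,::-1].astype(np.float32)))
for q in nets.trace("scene","socket"):
    R=q["region"];print(q["score"],R.sum(),cv2.minAreaRect(np.argwhere(R)[:,::-1].astype(np.float32)))
E
```

```text
camheights [array([0.61960939, 0.02176301, 0.        ]), array([0.42128048, 0.04676465, 0.        ])]
A upright top [[ 0.63189137 -0.36385327  0.21      ]] tip [[ 0.54630683 -0.34519098  0.226     ]]
roof ends [[ 0.5828926  -0.32759376  0.223     ]
 [ 0.57855175 -0.3696355   0.223     ]]
0.83 2790 ((314.761474609375, 197.37155151367188), (68.77192687988281, 43.00640106201172), 73.3007583618164)
0.76 2624 ((324.3979187011719, 239.39495849609375), (60.53921890258789, 53.08740234375), 67.61986541748047)
```

View pics/m.png

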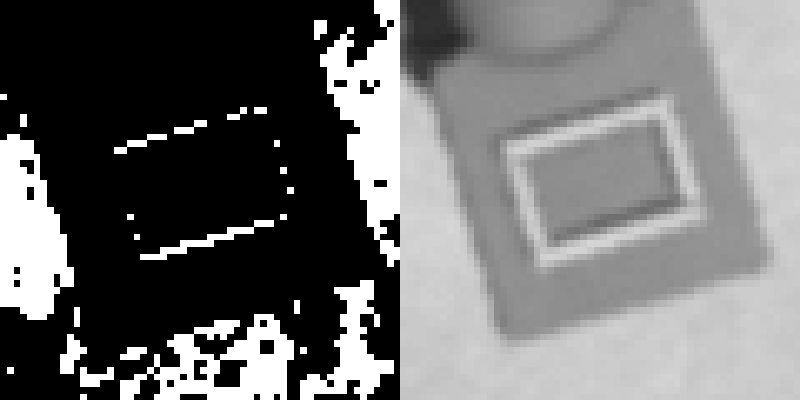

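```bash
cat > sock.py <<'E'
from h import *
from scipy.optimize import minimize
def ring(a,b):  # rect half-sizes
    u=np.linspace(-1,1,41);return np.vstack([np.c_[a*np.ones(41),b*u],np.c_[-a*np.ones(41),b*u],np.c_[a*u,b*np.ones(41)],np.c_[a*u,-b*np.ones(41)]])
def fit(im,cam,x0):
    g=cv2.GaussianBlur(im.min(2).astype(np.float32),(0,0),.5)
    def samp(pts,p):
        c,s=np.cos(p[2]),np.sin(p[2]);P=np.c_[p[0]+c*pts[:,0]-s*pts[:,1],p[1]+s*pts[:,0]+c*pts[:,1],np.full(len(pts),.042)]
        uv=w2px(cam,P).astype(np.float32);return cv2.remap(g,uv[:,:1],uv[:,1:],cv2.INTER_LINEAR).mean()
    R=[ring(.022+d,.033+d) for d in(-.004,.001,.004,.007,.012)]
    f=lambda p:-(samp(R[1],p)+samp(R[2],p)+samp(R[3],p))/3+.25*samp(R[4],p)+.25*samp(R[0],p)
    best=min((minimize(f,[x0[0]+dx,x0[1]+dy,x0[2]+dw],method="Nelder-Mead",options=dict(initial_simplex=np.array([x0]*4)+np.vstack([[dx,dy,dw],[dx+.004,dy,dw],[dx,dy+.004,dw],[dx,dy,dw+.08]]))) for dx in(-.005,0,.005) for dy in(-.005,0,.005) for dw in(-.1,0,.1)),key=lambda r:r.fun)
    return best.x,best.fun
E
python3 - <<'E'
from sock import *
t=cv2.imread("pics/top0.png");s=cv2.imread("pics/scene0.png")
c=px2w("top",[[290+(600-400)/400*60,185+182/400*60]],.042)[0];print(c)
pt=px2w("top",[[290+(660-400)/400*60,185+100/400*60],[290+(510-400)/400*60,185+148/400*60]],.042);v=pt[1]-pt[0];yaw=np.arctan2(v[1],v[0])-np.pi/2;print(pt,yaw)
for cam,im in(("top",t),("scene",s)): print(cam,fit(im,cam,[c[0],c[1],yaw]))
x,_=fit(t,"top",[c[0],c[1],yaw])
def draw(im,cam,roi,x):
    k=8;X,Y,W,H=roi;big=cv2.convertScaleAbs(cv2.resize(im[Y:Y+H,X:X+W],None,fx=k,fy=k,interpolation=2),alpha=1.5)
    co,si=np.cos(x[2]),np.sin(x[2])
    for a,b in((.022,.033),(.030,.041)):
        q=np.array([[a,b],[-a,b],[-a,-b],[a,-b]]);P=np.c_[x[0]+co*q[:,0]-si*q[:,1],x[1]+si*q[:,0]+co*q[:,1],[.042]*4]
        cv2.polylines(big,[np.round((w2px(cam,P)-[X,Y]+.5)*k-.5).astype(int)],True,(0,0,255),1)
    return big
cv2.imwrite("pics/sf.png",np.hstack([draw(t,"top",(290,185,48,60),x),draw(s,"scene",(285,200,48,60),x)]))
E
```

```text
[0.57941905 0.02160658 0.042     ]
[[ 0.61744724 -0.0061845   0.042     ]
 [ 0.59514394  0.06329652  0.042     ]] 0.31060843686231765Traceback (most recent call last):
  File "<stdin>", line 5, in <module>
  File "sock.py", line 12, in fit
    best=min((minimize(f,[x0[0]+dx,x0[1]+dy,x0[2]+dw],method="Nelder-Mead",options=dict(initial_simplex=np.array([x0]*4)+np.vstack([[dx,dy,dw],[dx+.004,dy,dw],[dx,dy+.004,dw],[dx,dy,dw+.08]]))) for dx in(-.005,0,.005) for dy in(-.005,0,.005) for dw in(-.1,0,.1)),key=lambda r:r.fun)
  File "sock.py", line 12, in <genexpr>
    best=min((minimize(f,[x0[0]+dx,x0[1]+dy,x0[2]+dw],method="Nelder-Mead",options=dict(initial_simplex=np.array([x0]*4)+np.vstack([[dx,dy,dw],[dx+.004,dy,dw],[dx,dy+.004,dw],[dx,dy,dw+.08]]))) for dx in(-.005,0,.005) for dy in(-.005,0,.005) for dw in(-.1,0,.1)),key=lambda r:r.fun)
              ~~~~~~~~^^^^^^^^^^^^^^^^^^^^^^^^^^^^^^^^^^^^^^^^^^^^^^^^^^^^^^^^^^^^^^^^^^^^^^^^^^^^^^^^^^^^^^^^^^^^^^^^^^^^^^^^^^^^^^^^^^^^^^^^^^^^^^^^^^^^^^^^^^^^^^^^^^^^^^^^^^^^^^^^^^^^^^^^^^^
    res = _minimize_neldermead(fun, x0, args, callback, bounds=bounds,
                               **options)
    fxr = func(xr)
    fx = function(np.copy(x), *(wrapper_args + args))
  File "sock.py", line 11, in <lambda>
    f=lambda p:-(samp(R[1],p)+samp(R[2],p)+samp(R[3],p))/3+.25*samp(R[4],p)+.25*samp(R[0],p)
                                                                                ~~~~^^^^^^^^
  File "sock.py", line 9, in samp
    uv=w2px(cam,P).astype(np.float32);return cv2.remap(g,uv[:,:1],uv[:,1:],cv2.INTER_LINEAR).mean()
       ~~~~^^^^^^^
  File "h.py", line 9, in w2px
    p=vision.camera_params(cam);E=np.array(p["extrinsics"])
ValueError: time passes only in moves, steps and waits
```

```bash
sed -i 's/^def px2w/from functools import lru_cache\n@lru_cache(None)\ndef CP(c): return vision.camera_params(c)\ndef px2w/; s/p=vision.camera_params(cam)/p=CP(cam)/' h.py; sed -i 's/\.25\*/.5*/g' sock.py
cat > a.py <<'E'
from sock import *
t=cv2.imread("pics/top0.png");s=cv2.imread("pics/scene0.png")
x0=[.5794,.0216,.31]
for cam,im in(("top",t),("scene",s)): print(cam,fit(im,cam,x0))
x,_=fit(t,"top",x0)
def draw(im,cam,roi,x):
    k=8;X,Y,W,H=roi;big=cv2.convertScaleAbs(cv2.resize(im[Y:Y+H,X:X+W],None,fx=k,fy=k,interpolation=2),alpha=1.5)
    co,si=np.cos(x[2]),np.sin(x[2])
    for a,b in((.022,.033),(.030,.041)):
        q=np.array([[a,b],[-a,b],[-a,-b],[a,-b]]);P=np.c_[x[0]+co*q[:,0]-si*q[:,1],x[1]+si*q[:,0]+co*q[:,1],[.042]*4]
        cv2.polylines(big,[np.round((w2px(cam,P)-[X,Y]+.5)*k-.5).astype(int)],True,(0,0,255),1)
    return big
cv2.imwrite("pics/sf.png",np.hstack([draw(t,"top",(290,185,48,60),x),draw(s,"scene",(285,200,48,60),x)]))
E
python3 a.py
```

```text
top (array([0.58076609, 0.02089503, 0.2874226 ]), np.float64(-31.0489501953125))
scene (array([0.58158381, 0.02132612, 0.30799675]), np.float64(-17.45138168334961))
```

View pics/sf.png

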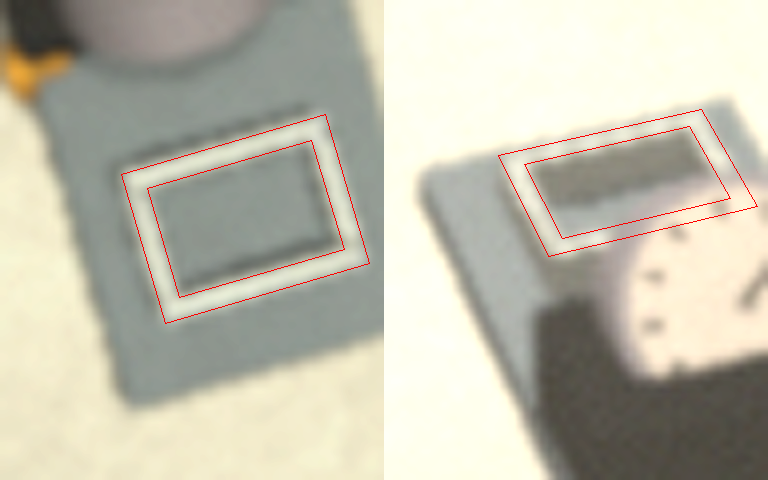

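```bash
cat > b.py <<'E'
from h import *
import sys
x,y,w,gx,gy,gw=map(float,sys.argv[1:7]); out=sys.argv[7]; tn=sys.argv[8] if len(sys.argv)>8 else "0"
t=cv2.imread(f"pics/top{tn}.png");s=cv2.imread(f"pics/scene{tn}.png")
def tf(P,x,y,w):
    P=np.array(P,float);c,si=np.cos(w),np.sin(w);return np.c_[x+c*P[:,0]-si*P[:,1],y+si*P[:,0]+c*P[:,1],P[:,2]]
L=[]
# rod edges (outline horizontally), z .21
L.append((tf([[.048,.005,.21],[-.035,.005,.21],[-.035,-.005,.21],[.048,-.005,.21]],x,y,w),(0,0,255)))
L.append((tf([[.0,0,.21],[-.035,0,.21],[-.035,0,.226]],x,y,w),(0,0,255)))
bz=.194
for a in(.006,-.006): L.append((tf([[a,.0205,bz-.021],[a,.0205,bz+.029],[a,-.0205,bz+.029],[a,-.0205,bz-.021]],gx,gy,gw),(0,255,0)))
th=np.linspace(0,2*np.pi,40)
for a in(.019,-.019):L.append((tf(np.c_[np.full(40,a),.045*np.cos(th),.125+.045*np.sin(th)],gx,gy,gw),(255,0,0)))
q=np.array([[1,1],[-1,1],[-1,-1],[1,-1],[1,1]])*[.017,.028];L.append((tf(np.c_[q,[.052]*5],gx,gy,gw),(0,255,255)))
def draw(im,cam,X,Y,W,H,k=10):
    b=cv2.convertScaleAbs(cv2.resize(im[Y:Y+H,X:X+W],None,fx=k,fy=k,interpolation=2),alpha=1.8)
    for P,c in L: cv2.polylines(b,[np.round((w2px(cam,P)-[X,Y]+.5)*k-.5).astype(int)],False,c,1)
    return b
cv2.imwrite(out,np.hstack([draw(t,"top",432,183,40,50),draw(s,"scene",162,165,40,50)]) if True else 0)
E
python3 b.py .585 -.354 -.16 .585 -.350 -.12 pics/b1.png
```

```text
(no output)
```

View pics/b1.png

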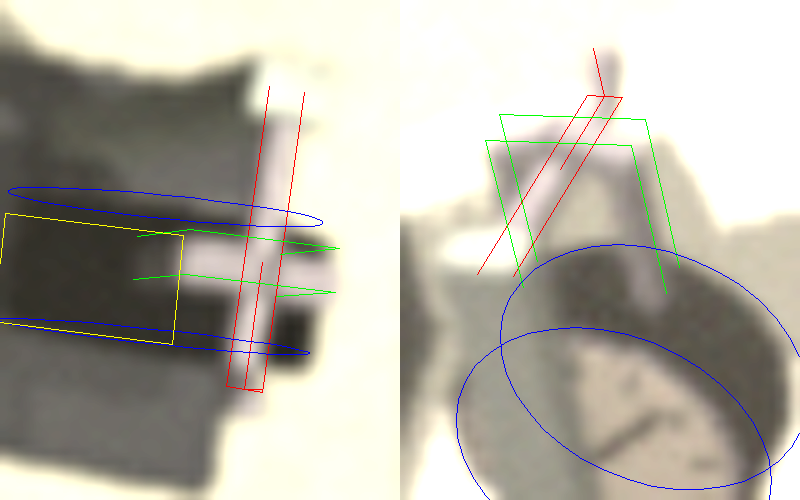

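The overlay fits the left-stand gauge to within about 3 mm: the roof is centred at top (457,209), with gauge yaw about -0.12 and rod yaw about -0.16. It is the large one, with a 90 mm case that fits the dial outline. I take the bail at (0.584, -0.348, 0.194).

```bash
cat > d.py <<'E'
from h import *
import sys
from scipy.spatial.transform import Rotation as R
def delta(p,yaw):  # yaw=gauge yaw; jaw x along gauge y
    s=r.get_state();M=R.from_quat(s["eef_rot"]).as_matrix()
    j=np.arctan2(M[1,0],M[0,0]);d=M.T@(np.array(p)-s["tool_pos"])*100
    tu=-(yaw-np.pi/2-j);tu=(tu+np.pi/2)%np.pi-np.pi/2
    print("clock",s["clock"],"tcp",s["tool_pos"].round(4),"gaugeyaw",round((j+np.pi/2+np.pi/2)%np.pi-np.pi/2,3),"tilt",M[:,2].round(4),"F",s["contact_force"].round(1),"q",s["q"].round(2),"open",round(s["opening"],3))
    print("delta cm",d.round(2),"turn",round(np.degrees(tu),1))
if __name__=="__main__": delta([float(a) for a in sys.argv[1:4]],float(sys.argv[4]))
E
python3 d.py .584 -.348 .29 -.12
```

```text
clock 0.8 tcp [ 0.2616 -0.5677  0.2498] gaugeyaw 0.432 tilt [ 1.e-04 -1.e-04 -1.e+00] F [-0.3  0.9  0.5] q [ 1.17  0.69 -0.19  1.57  0.16  0.9  -0.22] open 1.003
delta cm [ -6.46 -38.47  -4.02] turn 31.6
```

send_rows([
  {"delta_pos": [0, 0, -3], "turn": 0, "jaw": 0},
  {"delta_pos": [-0.6, -3.5, -4], "turn": 4, "jaw": 0},
  {"delta_pos": [-1.2, -7, -4], "turn": 8, "jaw": 0},
  {"delta_pos": [-1.8, -10.5, -4], "turn": 12, "jaw": 0},
  {"delta_pos": [-2.4, -14, -4], "turn": 16, "jaw": 0},
  {"delta_pos": [-3, -17.5, -4], "turn": 20, "jaw": 0},
  {"delta_pos": [-3.5, -21, -4], "turn": 24, "jaw": 0},
  {"delta_pos": [-4, -24, -4], "turn": 28, "jaw": 0},
], force=25)

```text
clock: 1.47
tool_pos: [0.4652, -0.4288, 0.2899]
eef_rot: [-0.686, 0.727, -0.0, 0.001]
contact_force: [0.6, -0.3, -0.1]
opening: 0.999
```

```bash
python3 d.py .584 -.348 .29 -.12
```

```text
clock 1.4667 tcp [ 0.4652 -0.4288  0.2899] gaugeyaw -0.059 tilt [ 1.1e-03  5.0e-04 -1.0e+00] F [ 0.6 -0.3 -0.1] q [ 0.7   0.65 -0.04  1.5   0.03  0.99 -0.98] open 0.999
delta cm [ -8.76 -11.38   0.  ] turn 3.5
```

send_rows([
  {"delta_pos": [-2.2, -2.8, 0], "turn": 1, "jaw": 0},
  {"delta_pos": [-4.4, -5.7, 0], "turn": 2, "jaw": 0},
  {"delta_pos": [-6.6, -8.5, 0], "turn": 3.5, "jaw": 0},
  {"delta_pos": [-8.7, -11.3, 0], "turn": 3.5, "jaw": 0},
  {"delta_pos": [-8.7, -11.3, 0], "turn": 3.5, "jaw": 0},
])

```text
clock: 1.88
tool_pos: [0.5882, -0.3417, 0.2892]
eef_rot: [-0.669, 0.744, 0.0, 0.004]
contact_force: [0.5, 1.1, -0.9]
opening: 0.997
```

```bash
python3 d.py .584 -.348 .188 -.12;python3 - <<'E'
from h import *
for n in("scene","top"): cv2.imwrite(f"pics/{n}1.png",vision.snapshot(n))
f=lambda im,x,y:cv2.resize(im[y:y+80,x:x+60],(390,520),interpolation=2)
cv2.imwrite("pics/c3.png",cv2.convertScaleAbs(np.hstack([f(cv2.imread("pics/scene1.png"),150,140),f(cv2.imread("pics/top1.png"),425,170)]),alpha=1.8))
E
```

```text
clock 1.8833 tcp [ 0.5882 -0.3417  0.2892] gaugeyaw -0.106 tilt [ 0.0058  0.0061 -1.    ] F [ 0.5  1.1 -0.9] q [ 0.47  0.73 -0.02  1.34  0.01  1.08 -1.22] open 0.997
delta cm [ 0.74  0.4  10.12] turn 0.8
```

View pics/c3.png

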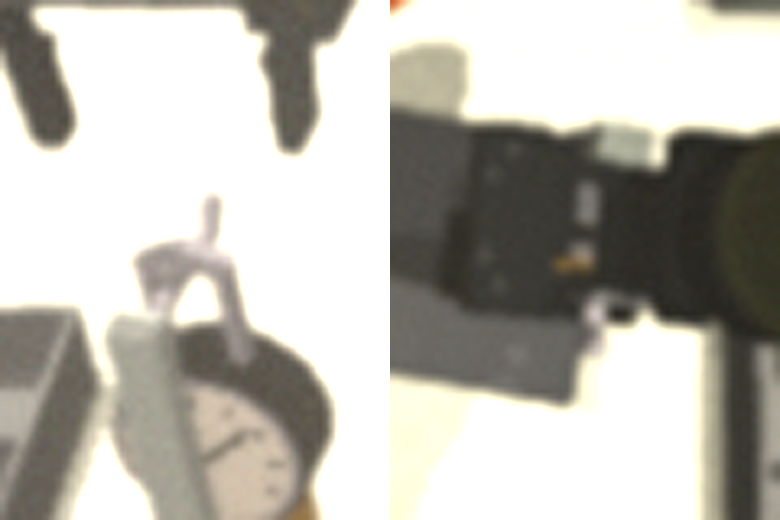

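Fingers hang above the bail: tips are at about scene (158,160) and (195,162), and the bail's roof is around (178,179). I re-read the settled pose before descending.

```bash
python3 d.py .584 -.348 .188 -.12; python3 - <<'E'
from h import *
s=r.get_state();p=s["tool_pos"]
# predicted fingertip pixels if open 88 
for a in(.044+.009,-.044-.009):
    P=[[p[0]+a*np.sin(.12),p[1]+a*np.cos(.12),p[2]-.011]];print(w2px("scene",P).round(1),w2px("top",P).round(1))
E
```

```text
clock 1.9833 tcp [ 0.582  -0.3484  0.2893] gaugeyaw -0.114 tilt [ 1.e-04  9.e-04 -1.e+00] F [-1.4 -0.7 -0.3] q [ 0.48  0.73 -0.01  1.34  0.01  1.08 -1.22] open 0.999
delta cm [-0.05 -0.19 10.13] turn 0.4
[[194.3 160.3]] [[443.7 206.6]]
[[155.5 159. ]] [[484.1 211.5]]
```

send_rows([
  {"delta_pos": [0, -0.2, 2.5], "turn": 0, "jaw": 0},
  {"delta_pos": [0, -0.2, 4.5], "turn": 0, "jaw": 0},
  {"delta_pos": [0, -0.2, 6], "turn": 0, "jaw": 0},
  {"delta_pos": [0, -0.2, 7.5], "turn": 0, "jaw": 0},
  {"delta_pos": [0, -0.2, 9], "turn": 0, "jaw": 0},
  {"delta_pos": [0, -0.2, 10.0], "turn": 0, "jaw": 0},
  {"delta_pos": [0, -0.2, 10.0], "turn": 0, "jaw": 0},
])

```text
clock: 2.57
tool_pos: [0.58, -0.3514, 0.1875]
eef_rot: [-0.663, 0.748, 0.002, -0.001]
contact_force: [-0.2, 0.3, -0.7]
opening: 0.998
```

```bash
python3 - <<'E'
from h import *
for n in("scene","top"): cv2.imwrite(f"pics/{n}2.png",vision.snapshot(n))
E
python3 b.py .585 -.354 -.16 .584 -.348 -.12 pics/b2.png 2; python3 d.py .584 -.348 .188 -.12
```

```text
clock 2.6667 tcp [ 0.582  -0.3516  0.19  ] gaugeyaw -0.119 tilt [-3.e-04 -5.e-04 -1.e+00] F [0.4 0.1 1.1] q [ 0.48  0.83 -0.02  1.44  0.02  0.87 -1.23] open 1.0
delta cm [-0.38 -0.16  0.2 ] turn 0.0
```

View pics/b2.png

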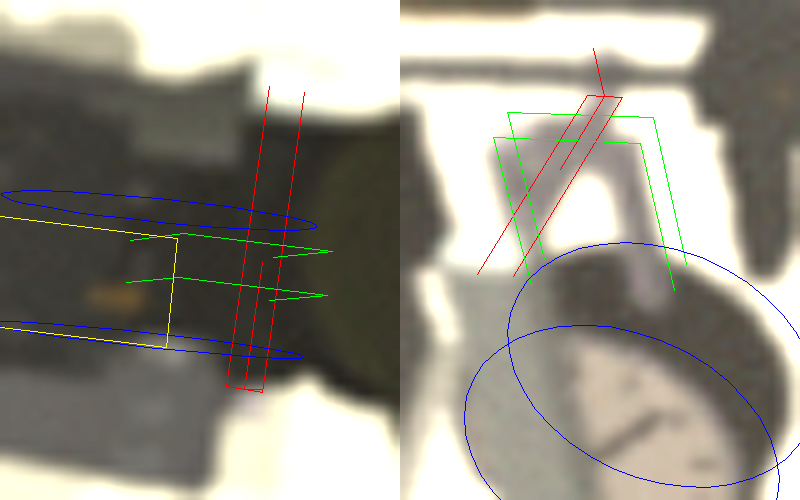

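send_rows([
  {"delta_pos": [0, -0.1, 0], "turn": 0, "jaw": 0.2},
  {"delta_pos": [0, -0.1, 0], "turn": 0, "jaw": 0.4},
  {"delta_pos": [0, -0.1, 0], "turn": 0, "jaw": 0.5},
  {"delta_pos": [0, -0.1, 0], "turn": 0, "jaw": 0.6},
  {"delta_pos": [0, -0.1, 0], "turn": 0, "jaw": 0.8},
  {"delta_pos": [0, -0.1, 0], "turn": 0, "jaw": 1},
  {"delta_pos": [0, -0.1, 0], "turn": 0, "jaw": 1},
  {"delta_pos": [0, -0.1, 0], "turn": 0, "jaw": 1},
], force=30)

```text
clock: 3.33
tool_pos: [0.5833, -0.3529, 0.1901]
eef_rot: [-0.664, 0.748, -0.001, -0.001]
contact_force: [0.0, -4.1, 0.2]
opening: 0.466
```

```bash
python3 d.py .584 -.348 .188 -.12;python3 - <<'E'
from h import *
for n in("scene","top"): cv2.imwrite(f"pics/{n}3.png",vision.snapshot(n))
E
python3 b.py .585 -.354 -.16 .584 -.348 -.12 pics/b3.png 3;  python3 d.py .584 -.348 .188 -.12
```

```text
clock 3.3333 tcp [ 0.5833 -0.3529  0.1901] gaugeyaw -0.119 tilt [ 6.0e-04 -3.1e-03 -1.0e+00] F [ 0.  -4.1  0.2] q [ 0.48  0.83 -0.02  1.44  0.02  0.87 -1.23] open 0.466
delta cm [-0.49 -0.01  0.21] turn 0.0
clock 3.4333 tcp [ 0.5834 -0.3528  0.1901] gaugeyaw -0.119 tilt [ 7.e-04 -3.e-03 -1.e+00] F [-0.1 -5.2  0.3] q [ 0.48  0.83 -0.02  1.44  0.02  0.87 -1.23] open 0.459
delta cm [-0.48 -0.01  0.21] turn 0.0
```

View pics/b3.png

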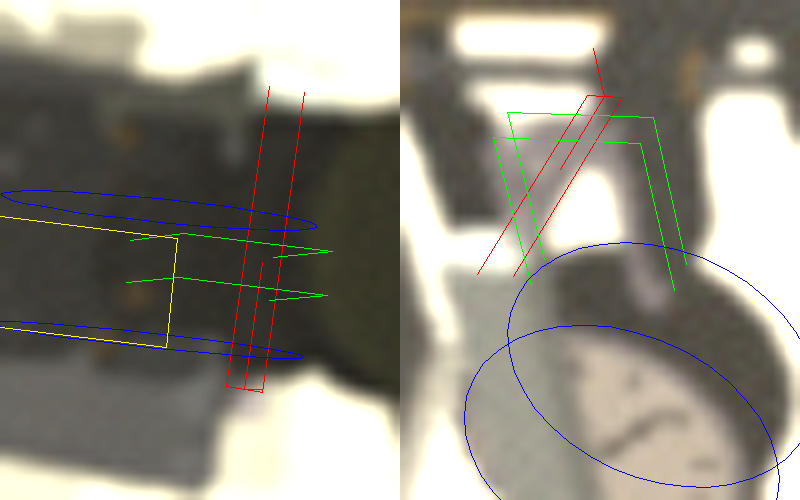

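The opening is 40.4 mm against the 41 mm expected over the legs, so both legs are held. Now I lift 20 mm.

send_rows([
  {"delta_pos": [0, 0, -0.5], "turn": 0, "jaw": 1},
  {"delta_pos": [0, 0, -1], "turn": 0, "jaw": 1},
  {"delta_pos": [0, 0, -1.5], "turn": 0, "jaw": 1},
  {"delta_pos": [0, 0, -2.1], "turn": 0, "jaw": 1},
  {"delta_pos": [0, 0, -2.1], "turn": 0, "jaw": 1},
])

```text
clock: 3.85
tool_pos: [0.5844, -0.3504, 0.2121]
eef_rot: [-0.664, 0.747, -0.001, 0.001]
contact_force: [0.8, -0.3, -4.2]
opening: 0.461
```

```bash
python3 - <<'E'
from h import *
for n in("scene","top"): cv2.imwrite(f"pics/{n}4.png",vision.snapshot(n))
im=cv2.imread("pics/scene4.png")
cv2.imwrite("pics/c4.png",cv2.convertScaleAbs(cv2.resize(im[145:245,140:240],(600,600),interpolation=2),alpha=1.8))
E
python3 d.py .52 -.338 .21 -.12
```

```text
clock 3.95 tcp [ 0.5837 -0.3505  0.211 ] gaugeyaw -0.118 tilt [ 5.e-04  1.e-04 -1.e+00] F [-1.   0.1 -5.8] q [ 0.48  0.81 -0.02  1.42  0.02  0.91 -1.23] open 0.466
delta cm [-0.49  6.48  0.1 ] turn 0.1
```

View pics/c4.png

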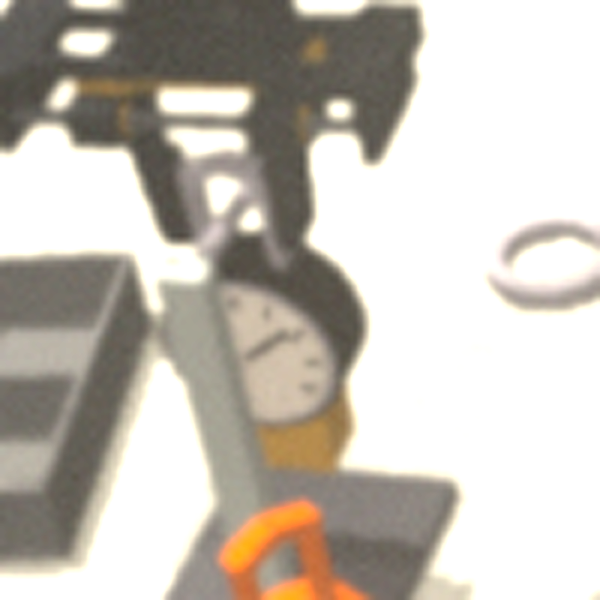

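The wrist force went to -5.8 N, about the 0.5 kg weight, so the gauge hangs freely and the rod runs through the bail's window at crop (235,215). I draw it out along the stand's -x.

send_rows([
  {"delta_pos": [0, 0.7, 0], "turn": 0, "jaw": 1},
  {"delta_pos": [-0.1, 2, 0], "turn": 0, "jaw": 1},
  {"delta_pos": [-0.15, 3.5, 0], "turn": 0, "jaw": 1},
  {"delta_pos": [-0.2, 5, 0], "turn": 0, "jaw": 1},
  {"delta_pos": [-0.3, 6.5, 0], "turn": 0, "jaw": 1},
  {"delta_pos": [-0.35, 8, 0], "turn": 0, "jaw": 1},
  {"delta_pos": [-0.4, 9, 0], "turn": 0, "jaw": 1},
  {"delta_pos": [-0.4, 9, 0], "turn": 0, "jaw": 1},
])

```text
clock: 4.62
tool_pos: [0.4908, -0.3361, 0.2104]
eef_rot: [-0.663, 0.748, 0.002, -0.001]
contact_force: [-0.7, -0.5, -6.2]
opening: 0.467
```

```bash
python3 - <<'E'
from h import *
for n in("scene","top"): cv2.imwrite(f"pics/{n}5.png",vision.snapshot(n))
im=cv2.imread("pics/scene5.png");t=cv2.imread("pics/top5.png")
cv2.imwrite("pics/c5.png",cv2.convertScaleAbs(np.hstack([cv2.resize(im[125:225,150:220],(385,550),interpolation=2),cv2.resize(t[170:270,410:480],(385,550),interpolation=2)]),alpha=1.8))
E
python3 d.py .581 .021 .27 .29
```

```text
clock 4.7167 tcp [ 0.4947 -0.3363  0.2109] gaugeyaw -0.118 tilt [ 5.e-04 -2.e-04 -1.e+00] F [ 1.2 -0.7 -5. ] q [ 0.54  0.7  -0.03  1.7   0.02  0.75 -1.19] open 0.466
delta cm [-36.5   -4.36  -5.91] turn -23.4
```

View pics/c5.png

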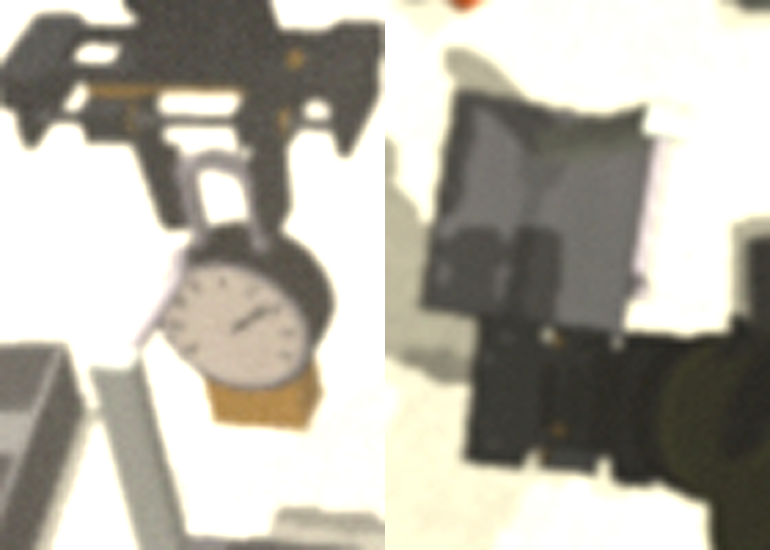

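The gauge is clear of the rod and upright in the grip. Next I carry it to above the socket.

send_rows([
  {"delta_pos": [-1, 0, -1.5], "turn": 0, "jaw": 1},
  {"delta_pos": [-3, 0, -3], "turn": -1, "jaw": 1},
  {"delta_pos": [-6, 0, -3], "turn": -4, "jaw": 1},
  {"delta_pos": [-9, 0, -3], "turn": -7, "jaw": 1},
  {"delta_pos": [-12, 0, -3], "turn": -10, "jaw": 1},
  {"delta_pos": [-15, -0.5, -3], "turn": -13, "jaw": 1},
  {"delta_pos": [-18, -1, -3], "turn": -16, "jaw": 1},
  {"delta_pos": [-21, -1.5, -3], "turn": -19, "jaw": 1},
])

```text
clock: 5.38
tool_pos: [0.5358, -0.1276, 0.241]
eef_rot: [0.779, -0.626, 0.001, -0.001]
contact_force: [1.2, 0.1, -4.2]
opening: 0.463
```

```bash
python3 d.py .581 .021 .24 .29
```

```text
clock 5.3833 tcp [ 0.5358 -0.1276  0.241 ] gaugeyaw 0.217 tilt [ 2.e-03  1.e-04 -1.e+00] F [ 1.2  0.1 -4.2] q [ 0.21  0.6  -0.1   1.81  0.08  0.74 -1.29] open 0.463
delta cm [-13.54  -7.61   0.11] turn -4.2
```

send_rows([
  {"delta_pos": [-2.6, -1.5, 0], "turn": -1, "jaw": 1},
  {"delta_pos": [-5.2, -3, 0], "turn": -2, "jaw": 1},
  {"delta_pos": [-8, -4.5, 0], "turn": -3, "jaw": 1},
  {"delta_pos": [-10.5, -6, 0], "turn": -4.2, "jaw": 1},
  {"delta_pos": [-12.5, -7, 0], "turn": -4.2, "jaw": 1},
  {"delta_pos": [-13.5, -7.6, 0], "turn": -4.2, "jaw": 1},
  {"delta_pos": [-13.5, -7.6, 0], "turn": -4.2, "jaw": 1},
  {"delta_pos": [-13.5, -7.6, 0], "turn": -4.2, "jaw": 1},
])

```text
clock: 6.05
tool_pos: [0.5802, 0.0182, 0.2406]
eef_rot: [0.801, -0.598, 0.0, 0.0]
contact_force: [-0.1, -0.7, -4.7]
opening: 0.464
```

```bash
cat > e.py <<'E'
from h import *
import sys
from scipy.spatial.transform import Rotation as R
n=sys.argv[1]; ox,oy=float(sys.argv[2]),float(sys.argv[3])  # gauge offset in gauge frame
for c in("scene","top"): cv2.imwrite(f"pics/{c}{n}.png",vision.snapshot(c))
s=r.get_state();M=R.from_quat(s["eef_rot"]).as_matrix();j=np.arctan2(M[1,0],M[0,0]);gw=(j+np.pi)%np.pi-np.pi/2
p=s["tool_pos"];co,si=np.cos(gw),np.sin(gw);gx,gy=p[0]+co*ox-si*oy,p[1]+si*ox+co*oy;bz=p[2]+.004
print("gauge",gx,gy,gw,"bz",bz,s["clock"],s["contact_force"])
def tf(P,x,y,w):
    P=np.array(P,float);c,si=np.cos(w),np.sin(w);return np.c_[x+c*P[:,0]-si*P[:,1],y+si*P[:,0]+c*P[:,1],P[:,2]]
L=[]
for a in(.006,-.006): L.append((tf([[a,.0205,bz-.021],[a,.0205,bz+.029],[a,-.0205,bz+.029],[a,-.0205,bz-.021]],gx,gy,gw),(0,255,0)))
th=np.linspace(0,2*np.pi,40)
for a in(.019,-.019):L.append((tf(np.c_[np.full(40,a),.045*np.cos(th),bz-.069+.045*np.sin(th)],gx,gy,gw),(255,0,0)))
q=np.array([[1,1],[-1,1],[-1,-1],[1,-1],[1,1]])
for z in(.142,.114): L.append((tf(np.c_[q*[.017,.028],[bz-z]*5],gx,gy,gw),(0,255,255)))
for a,b in((.022,.033),(.030,.041)): L.append((tf(np.c_[q*[a,b],[.042]*5],.581,.021,.29),(0,0,255)))
def draw(c,k=7):
    im=cv2.imread(f"pics/{c}{n}.png");u=w2px(c,[[gx,gy,bz-.07]])[0].astype(int);W,H=56,80;X,Y=u[0]-W//2,u[1]-H//2
    b=cv2.convertScaleAbs(cv2.resize(im[Y:Y+H,X:X+W],None,fx=k,fy=k,interpolation=2),alpha=1.8);o=b.copy()
    for P,cl in L: cv2.polylines(o,[np.round((w2px(c,P)-[X,Y]+.5)*k-.5).astype(int)],False,cl,1)
    return o
cv2.imwrite(f"pics/e{n}.png",np.hstack([draw("scene"),draw("top")]))
E
python3 e.py 6 0 0; python3 d.py .581 .021 .2 .29
```

```text
gauge 0.5796104540732939 0.015990008670927373 0.28406727916864205 bz 0.2445470032955945 6.15 [ 0.40717532  0.46423798 -4.53574827]
clock 6.15 tcp [0.5796 0.016  0.2405] gaugeyaw 0.284 tilt [-8.0e-04 -2.2e-03 -1.0e+00] F [ 0.4  0.5 -4.5] q [-0.05  0.64 -0.1   1.72  0.08  0.79 -1.47] open 0.462
delta cm [-0.45 -0.28  4.05] turn -0.3
```

View pics/e6.png

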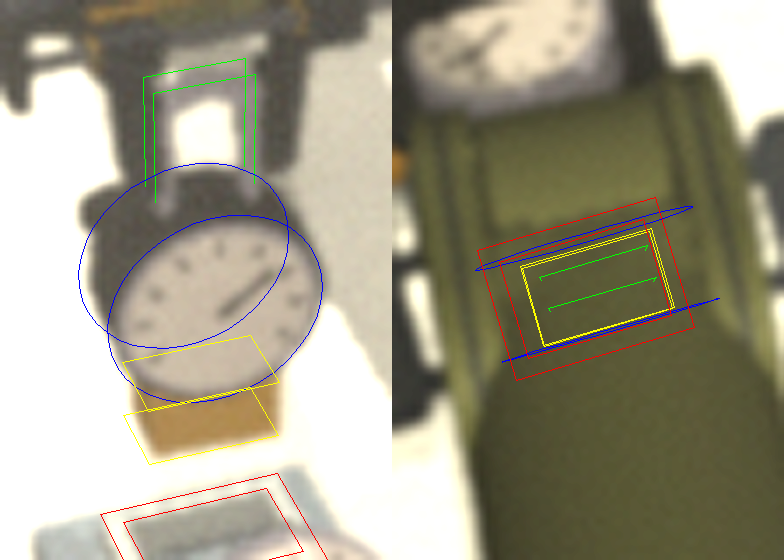

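```bash
python3 - <<'E'
from h import *
im=cv2.imread("pics/scene6.png");X,Y,k=300,140,9
b=cv2.convertScaleAbs(cv2.resize(im[Y:Y+66,X:X+60],None,fx=k,fy=k,interpolation=2),alpha=1.8)
for i in range(0,60,10): cv2.putText(b,str(X+i),(i*k,10),0,.35,(0,0,255),1); cv2.line(b,(i*k,12),(i*k,18),(0,0,255),1)
for i in range(0,66,10): cv2.putText(b,str(Y+i),(0,i*k+12),0,.35,(255,0,255),1)
cv2.imwrite("pics/c6.png",b)
E
```

```text
(no output)
```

View pics/c6.png

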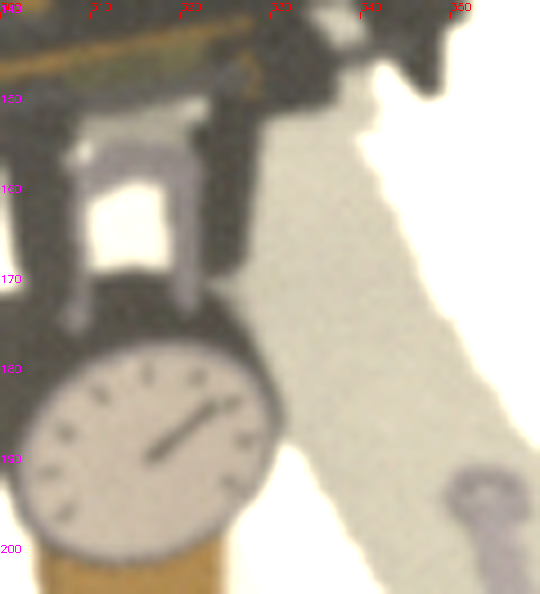

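```bash
python3 - <<'E'
from h import *
gx,gy,w,bz=.5803,.0185,.284,.2445
def pj(P): 
    c,s=np.cos(w),np.sin(w);P=np.array(P,float);return w2px("scene",np.c_[gx+c*P[:,0]-s*P[:,1],gy+s*P[:,0]+c*P[:,1],bz+P[:,2]])
print("dial c",pj([[.019,0,-.069]]))
print("legs front outer bottom -y,+y",pj([[.006,-.0205,-.021],[.006,.0205,-.021]]))
print("roof front top",pj([[.006,-.0205,.029],[.006,.0205,.029]]), "back", pj([[-.006,-.0205,.029],[-.006,.0205,.029]]))
print("foot bottom front",pj([[.017,-.028,-.142],[.017,.028,-.142]]))
th=np.linspace(0,6.28,60);e=pj(np.c_[np.full(60,.019),.045*np.cos(th),-.069+.045*np.sin(th)]);print("front rim",e.min(0),e.max(0))
for d in([.001,0,0],[0,.001,0],[0,0,.001]): print((w2px("scene",[[gx+d[0],gy+d[1],bz-.07+d[2]]])-w2px("scene",[[gx,gy,bz-.07]])))
for i in range(3): print(r.get_state()["tool_pos"])
E
```

```text
dial c [[316.29079609 190.03886881]]
legs front outer bottom -y,+y [[307.59568789 174.63068446]
 [321.82069536 171.80188925]]
roof front top [[307.40547332 159.01671183]
 [322.02277994 156.26462122]] back [[305.96745411 156.7035664 ]
 [320.48358319 153.99488704]]
foot bottom front [[306.76946186 211.99711712]
 [325.10371074 207.8966703 ]]
front rim [300.81308099 176.36050881] [331.45982319 203.1696847 ]
[[0.01862084 0.21173247]]
[[ 0.35636229 -0.01113712]]
[[-2.47767645e-04 -2.87580995e-01]]
[0.57961045 0.01599001 0.240547  ]
[0.57961045 0.01599001 0.240547  ]
[0.57961045 0.01599001 0.240547  ]
```

The scene image puts the gauge at about (0.581, 0.0185); the dial pivot is observed at (316.2,190.4) and the model gives (316.3,190.0). It needs roughly +2.5 mm in y. I correct that and lower to just above the walls.

send_rows([
  {"delta_pos": [-0.2, -0.1, 1], "turn": -0.5, "jaw": 1},
  {"delta_pos": [-0.2, -0.1, 2], "turn": -0.5, "jaw": 1},
  {"delta_pos": [-0.2, -0.1, 3], "turn": -0.5, "jaw": 1},
  {"delta_pos": [-0.2, -0.1, 4], "turn": -0.5, "jaw": 1},
  {"delta_pos": [-0.2, -0.1, 4.8], "turn": -0.5, "jaw": 1},
  {"delta_pos": [-0.2, -0.1, 5], "turn": -0.5, "jaw": 1},
  {"delta_pos": [-0.2, -0.1, 5], "turn": -0.5, "jaw": 1},
  {"delta_pos": [-0.2, -0.1, 5], "turn": -0.5, "jaw": 1},
])

```text
clock: 6.82
tool_pos: [0.5805, 0.0208, 0.1907]
eef_rot: [0.804, -0.595, 0.0, -0.0]
contact_force: [0.1, -0.3, -5.3]
opening: 0.461
```

```bash
python3 e.py 7 0 0; python3 d.py .581 .021 .16 .29
```

```text
gauge 0.5808009094900218 0.020895705865816443 0.29575506794046436 bz 0.19520482068164677 6.9167 [ 0.35080546  0.0150446  -5.08293066]
clock 6.9167 tcp [0.5808 0.0209 0.1912] gaugeyaw 0.296 tilt [ 1.3e-03  1.0e-04 -1.0e+00] F [ 0.4  0.  -5.1] q [-0.06  0.7  -0.09  1.76  0.1   0.68 -1.48] open 0.465
delta cm [-0.01 -0.02  3.12] turn 0.3
```

View pics/e7.png

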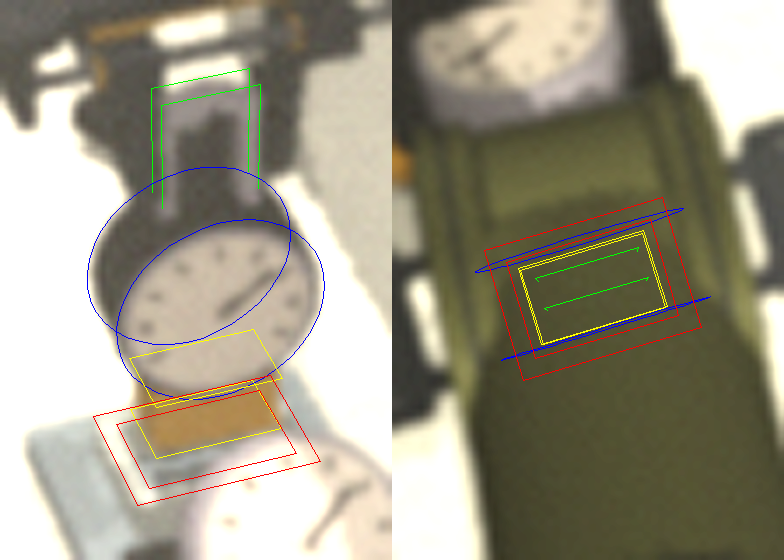

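The gauge sits centred over the opening, and the foot's lower edge at about row 450 in the crop agrees with the model to about 1 px. I lower it into the socket gently.

send_rows([
  {"delta_pos": [0, 0, 0.5], "turn": 0, "jaw": 1},
  {"delta_pos": [0, 0, 1], "turn": 0, "jaw": 1},
  {"delta_pos": [0, 0, 1.4], "turn": 0, "jaw": 1},
  {"delta_pos": [0, 0, 1.8], "turn": 0, "jaw": 1},
  {"delta_pos": [0, 0, 2.2], "turn": 0, "jaw": 1},
  {"delta_pos": [0, 0, 2.5], "turn": 0, "jaw": 1},
  {"delta_pos": [0, 0, 2.5], "turn": 0, "jaw": 1},
])

```text
clock: 7.5
tool_pos: [0.5798, 0.0208, 0.1649]
eef_rot: [0.804, -0.595, -0.001, 0.001]
contact_force: [-0.7, -0.1, -5.0]
opening: 0.468
```

```bash
python3 e.py 8 0 0; python3 d.py .581 .021 .158 .29
```

```text
gauge 0.5802871593740829 0.02078407493870386 0.29567239556928193 bz 0.16956255923762809 7.6 [ 0.21431601 -0.34742542 -4.51508374]
clock 7.6 tcp [0.5803 0.0208 0.1656] gaugeyaw 0.296 tilt [-2.e-04 -1.e-04 -1.e+00] F [ 0.2 -0.3 -4.5] q [-0.06  0.74 -0.09  1.78  0.1   0.62 -1.49] open 0.465
delta cm [ 0.   -0.07  0.76] turn 0.3
```

View pics/e8.png

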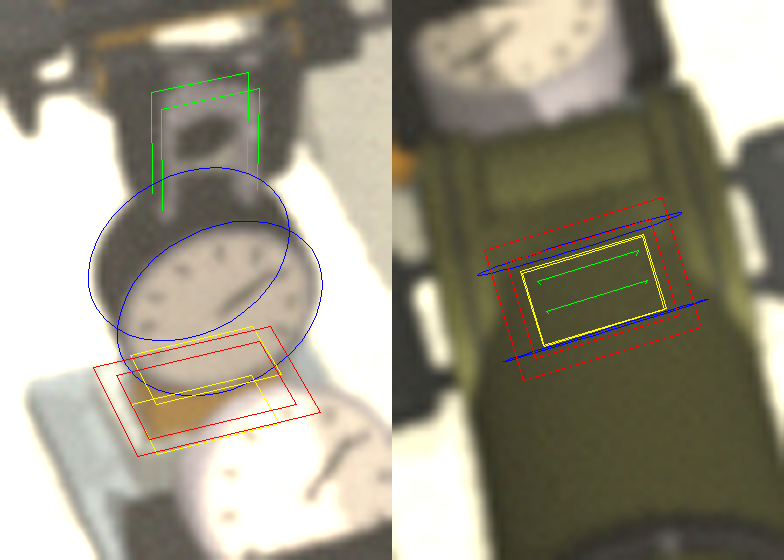

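send_rows([
  {"delta_pos": [0, 0, 0.2], "turn": 0, "jaw": 1},
  {"delta_pos": [0, 0, 0.4], "turn": 0, "jaw": 1},
  {"delta_pos": [0, 0, 0.5], "turn": 0, "jaw": 1},
  {"delta_pos": [0, 0, 0.5], "turn": 0, "jaw": 1},
])

```text
clock: 7.93
tool_pos: [0.5801, 0.0208, 0.1605]
eef_rot: [0.804, -0.595, -0.0, 0.0]
contact_force: [-0.4, 0.2, -4.7]
opening: 0.466
```

```bash
python3 d.py .581 .021 .158 .29
```

```text
clock 7.9333 tcp [0.5801 0.0208 0.1605] gaugeyaw 0.296 tilt [-4.e-04 -1.e-04 -1.e+00] F [-0.4  0.2 -4.7] q [-0.06  0.75 -0.09  1.79  0.1   0.61 -1.49] open 0.466
delta cm [ 0.01 -0.09  0.25] turn 0.3
```

send_rows([
  {"delta_pos": [0, 0, 0.1], "turn": 0, "jaw": 1},
  {"delta_pos": [0, 0, 0.2], "turn": 0, "jaw": 1},
  {"delta_pos": [0, 0, 0.2], "turn": 0, "jaw": 1},
])

```text
clock: 8.18
tool_pos: [0.5803, 0.0208, 0.1586]
eef_rot: [0.804, -0.595, -0.0, 0.0]
contact_force: [0.1, -0.0, -5.8]
opening: 0.461
```

send_rows([
  {"delta_pos": [0, 0, 0.1], "turn": 0, "jaw": 1},
  {"delta_pos": [0, 0, 0.1], "turn": 0, "jaw": 1},
  {"delta_pos": [0, 0, 0.1], "turn": 0, "jaw": 1},
])

```text
clock: 8.43
tool_pos: [0.5805, 0.0208, 0.1581]
eef_rot: [0.804, -0.595, 0.0, -0.0]
contact_force: [0.4, 0.2, -1.0]
opening: 0.464
```

send_rows([
  {"delta_pos": [0, 0, 0.1], "turn": 0, "jaw": 1},
  {"delta_pos": [0, 0, 0.1], "turn": 0, "jaw": 1},
  {"delta_pos": [0, 0, 0.1], "turn": 0, "jaw": 1},
])

```text
clock: 8.68
tool_pos: [0.5808, 0.0209, 0.158]
eef_rot: [0.804, -0.595, 0.001, -0.001]
contact_force: [-2.2, 0.1, 6.8]
opening: 0.464
```

The foot touched the floor at TCP z 0.158, as predicted; the wrist force went from -5 to +6.8 N. I ease off slightly, check, then open.

send_rows([
  {"delta_pos": [0, 0, -0.1], "turn": 0, "jaw": 1},
  {"delta_pos": [0, 0, -0.1], "turn": 0, "jaw": 1},
])

```text
clock: 8.85
tool_pos: [0.5807, 0.0208, 0.1581]
eef_rot: [0.804, -0.595, 0.0, -0.0]
contact_force: [-1.3, -0.4, 1.3]
opening: 0.463
```

```bash
python3 e.py 9 0 0
```

```text
gauge 0.5806505321296248 0.020882619184524567 0.2957472033216779 bz 0.1620916959375724 8.95 [-1.29907891 -1.11976246  2.834704  ]
```

View pics/e9.png

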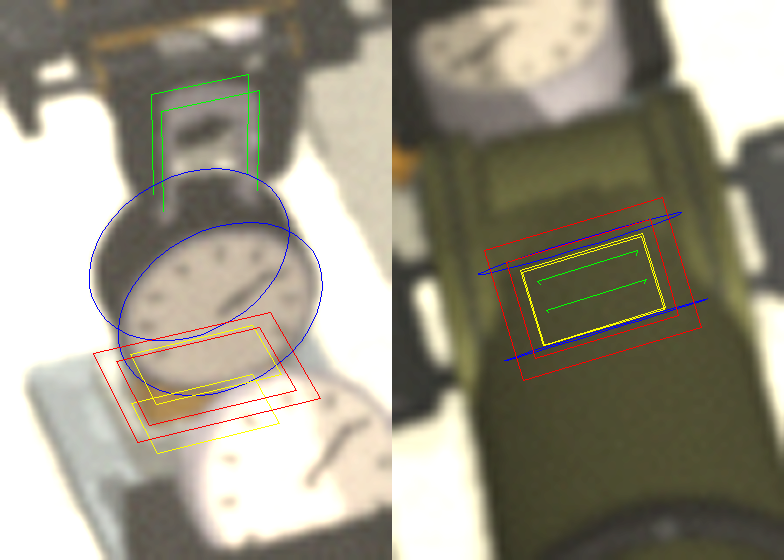

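The foot is inside the opening and matches the model at floor level. I open the jaws and withdraw straight up.

send_rows([
  {"delta_pos": [0, 0, 0], "turn": 0, "jaw": 0.65},
  {"delta_pos": [0, 0, 0], "turn": 0, "jaw": 0.5},
  {"delta_pos": [0, 0, 0], "turn": 0, "jaw": 0.4},
  {"delta_pos": [0, 0, 0], "turn": 0, "jaw": 0.3},
  {"delta_pos": [0, 0, 0], "turn": 0, "jaw": 0.2},
  {"delta_pos": [0, 0, 0], "turn": 0, "jaw": 0},
  {"delta_pos": [0, 0, 0], "turn": 0, "jaw": 0},
  {"delta_pos": [0, 0, 0], "turn": 0, "jaw": 0},
])

```text
clock: 9.62
tool_pos: [0.5803, 0.0208, 0.1577]
eef_rot: [0.804, -0.595, 0.0, 0.0]
contact_force: [-0.5, -0.7, 1.1]
opening: 0.927
```

send_rows([
  {"delta_pos": [0, 0, -1], "turn": 0, "jaw": 0},
  {"delta_pos": [0, 0, -2.5], "turn": 0, "jaw": 0},
  {"delta_pos": [0, 0, -4.5], "turn": 0, "jaw": 0},
  {"delta_pos": [0, 0, -7], "turn": 0, "jaw": 0},
  {"delta_pos": [0, 0, -10], "turn": 0, "jaw": 0},
  {"delta_pos": [0, 0, -12], "turn": 0, "jaw": 0},
  {"delta_pos": [0, 0, -12], "turn": 0, "jaw": 0},
])

```text
clock: 10.2
tool_pos: [0.583, 0.021, 0.283]
eef_rot: [0.803, -0.595, 0.004, -0.003]
contact_force: [0.2, -0.4, 0.2]
opening: 0.999
```

send_rows([
  {"delta_pos": [0, 3, 0], "turn": 0, "jaw": 0},
  {"delta_pos": [0, 6, 0], "turn": 0, "jaw": 0},
  {"delta_pos": [0, 9, 0], "turn": 0, "jaw": 0},
  {"delta_pos": [0, 12, 0], "turn": 0, "jaw": 0},
  {"delta_pos": [0, 15, 0], "turn": 0, "jaw": 0},
  {"delta_pos": [0, 15, 0], "turn": 0, "jaw": 0},
  {"delta_pos": [0, 15, 0], "turn": 0, "jaw": 0},
])

```text
clock: 10.78
tool_pos: [0.4353, -0.0235, 0.2779]
eef_rot: [0.803, -0.596, -0.0, 0.0]
contact_force: [-0.4, 0.0, 0.6]
opening: 0.999
```

```bash
python3 - <<'E'
from h import *
for n in("scene","top"): cv2.imwrite(f"pics/{n}10.png",vision.snapshot(n))
s=cv2.imread("pics/scene10.png");t=cv2.imread("pics/top10.png")
gx,gy,w,bz=.581,.021,.29,.162
c,si=np.cos(w),np.sin(w);th=np.linspace(0,6.28,60)
def tf(P): P=np.array(P);return np.c_[gx+c*P[:,0]-si*P[:,1],gy+si*P[:,0]+c*P[:,1],bz+P[:,2]]
q=np.array([[1,1],[-1,1],[-1,-1],[1,-1],[1,1]])*1.
L=[np.c_[np.full(60,.019),.045*np.cos(th),-.069+.045*np.sin(th)],[[.006,.0205,-.021],[.006,.0205,.029],[.006,-.0205,.029],[.006,-.0205,-.021]],np.c_[q*[.006,.0205],[.029]*5],np.c_[q*[.017,.028],[-.142]*5]]
def dr(im,cam,X,Y):
    k=7;b=cv2.convertScaleAbs(cv2.resize(im[Y:Y+80,X:X+56],None,fx=k,fy=k,interpolation=2),alpha=1.7)
    for P in L: cv2.polylines(b,[np.round((w2px(cam,tf(P))-[X,Y]+.5)*k-.5).astype(int)],False,(0,255,0),1)
    return b
cv2.imwrite("pics/f.png",np.hstack([dr(s,"scene",290,165),dr(t,"top",292,160)]))
print(r.get_state()["tool_pos"],r.get_state()["contact_force"])
for im in("scene0","scene10"): pass
a=cv2.imread("pics/scene0.png")[150:230,390:470].astype(int);b=s[150:230,390:470].astype(int);print("small gauge roi diff",abs(a-b).mean(),abs(a-b).max())
E
```

```text
[ 0.43792802 -0.02258591  0.27796433] [ 0.48330122 -0.11700793 -0.77265558]
small gauge roi diff 1.0756770833333333 8
```

View pics/f.png

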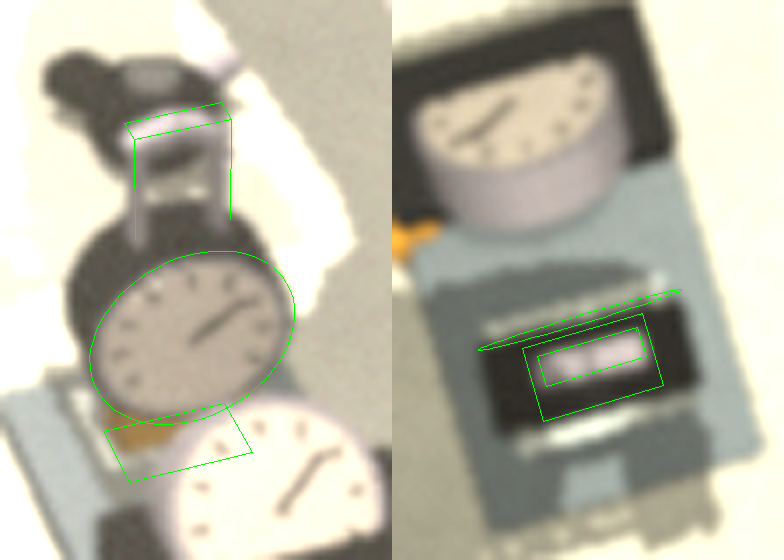

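View pics/scene10.png

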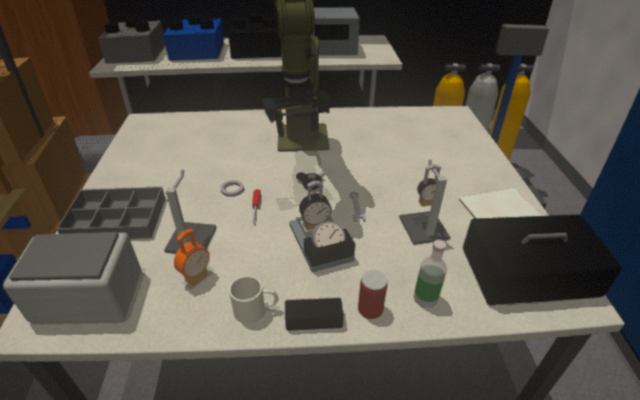

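The gauge stands upright in the socket: its bail roof and dial rim match the model within about 1 px in the scene view (around (316,212)), and the roof does in the top view. The small gauge, at (428,188), is unchanged. I hand the job in.

```bash
python3 -c "
from plant import order
print(order.finish_job())"
```

```text
the job is handed in; nothing more can be done
None
```

The larger gauge is standing in the socket, released, and the job was handed in at about 11 s of the 48 s allowed. No verdict is reported.

**What I did:** I gripped the gauge by both bail legs, raised it 21 mm, drew it 90 mm off its hook and carried it over the bench. I then lowered it while still held until the floor took the load, opened the jaws, and backed away up and clear.

**Last checks:**
- **Seating:** contact came at the expected height, with the tool at z = 0.158 m. The wrist force went from -5 N to +7 N, as it should when the foot rests on the floor.
- **Position:** the bail roof matches the upright, fully seated model within about 1 px in both cameras, and the dial rim does in the scene view. That is about 3 mm.
- **Surroundings:** the picture around the smaller gauge is unchanged, the orange look-alike was left alone, and the robot touches nothing.

**Disagreements:**
- Tool-position readings taken while the arm was still settling were off by up to 6 mm, so I placed the gauge by the camera image.
- The foot's lower edge is hidden in the final pictures, so full seating is inferred from the force and the heights.

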